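Punch a test specimen on the hand press

ROBOT

A 7-joint arm with a two-finger parallel gripper is mounted at the origin on the work surface. World frame = base frame: x ahead of the robot, y to its left, z up, the work surface at z = 0. Lengths are in m, angles in rad, forces in N, time in s.
With the tool pointing down it reaches from about 0.4 to 0.85 m from the base axis. Payload 4.5 kg.
Tool frame: the origin (TCP) lies at the very end of the fingers, on their centre line; the grasp point (between the pads) lies 19 mm behind it; x points along the fingers, y is the direction in which the jaws open and shut, and the axes are right-handed (so a half turn about x gives the same grasp; the last joint's range is limited). The gripper opens to 88 mm and grips with 3 to 60 N. Pads are 18 mm wide; open, the fingers measure 123 mm over their backs; the gripper's body (75 mm by 187 mm) begins 45 mm behind the grasp point.
Start: joints at [-1.082, 0.689, -0.195, 1.565, 0.157, 0.902, -0.215], TCP at [0.275, 0.562, 0.239] pointing down, gripper open.
Joint ranges: [-3.01, 3.01], [-0.46, 2.08], [-1.47, 1.51], [0.13, 2.56], [-1, 4.14], [0.04, 2.09], [-2.66, 2.66]. Speed limits (rad/s): [2.57, 2.57, 3.14, 3.14, 3.14, 3.14, 3.14].

INTERFACE

Orientations are given as a 3x3 rotation matrix whose columns are the frame's x, y, z axes.
In Python, from station import monitor, read_camera, job gives the robot as it stands.
- The arm moves only by the tool step_arm, never from a script. Its argument "plan" is a list of rows, each a list of 5 numbers: the shift along the tool's x, y, z in cm, then the turn about the tool's x in rad, then the closure in counts, from 0 (fully open) to 255 (shut). In form: [[tx, ty, tz, spin, jaw], ...]. A call has 1 to 5 rows; each row shifts and turns the commanded pose from where the row before left it, along the tool's axes as they then stand; what a row does not reach is not made up. A row lasts 1/10 s, in which the tool goes at most 50 mm and 8.59 degrees, less where a joint would pass 70% of its speed; a pose out of reach is approached as far as the arm can. A call with a gripper value outside its range is refused whole. The fingers move at their own pace and stop on an object; the grip force is fixed at half the most. Time passes only in rows, so rows that do not move let the fingers close. It gives the time, the measured TCP pose, the force and the opening at its end, in the units of the state.
- monitor.state(): the state, without advancing time (a new reading comes with each control period).
- read_camera(name): name is "scene" or "top" or "wrist"; returns a dict with "frame" (384x512x3 uint8, red, green, blue), "range_z" (384x512 float32, m along the optical axis (not along the pixel's ray), 0 where there is no reading), "fx", "fy", "cx", "cy" (pixels), "dist_coeffs" ([k1, k2, p1, p2, k3] as OpenCV has them; the pictures are not rectified), "rvec" (rotation vector, rad) and "tvec" (3), from world to camera coordinates, as OpenCV has them; the wrist camera has in their place "T_tool_cam" (4x4, takes a point from camera to tool coordinates, whose origin is the TCP and whose axes are the tool frame's). Camera axes: x right, y down, z forward; pixel columns grow to the right and rows downward; lengths in m; the calibration is good to about 2 mm. A picture is of the moment at which its call begins: read the wrist's pose just before it.
- job.job_done(): hands the job in, once; it reports no verdict.
The state is a dict: "clock": time; "joint_pos": joint angles; "qvel": joint speeds; "effort": joint torques, N m; "position": TCP position; "ee_rot": TCP orientation; "ft_force": force on the tool from outside, world axes, zero at the start; "wrist_torque": the same for the moment, N m; "grip_width": opening from 0.0 (shut) to 1.0 (fully open).
Only numpy, scipy, OpenCV 4.12 (cv2) and the standard library are available. Lean on these libraries where they do the work, as an engineer would, in place of code of your own. Each camera call takes 0.05 s, during which the arm holds its last target. There are 200 camera calls.

TASK

Load the metal specimen carrier into the low slot under the hand press's steel beam, nose first and flat on the bed, until it is fully home against the stop. Then swing the press lever all the way down to its stop and let it spring fully back up, leaving the carrier home in the slot and not shifting the other things on the bench.

Things in the scene. Friction and masses are not known exactly. Their poses are not given: they have to be found in the camera images.
- carrier_grip (a point): Centre of the specimen carrier's upright grip: a block 16 (x) x 36 (y) x 44 mm high standing on the carrier's flat plate near its tail. The point is 30 mm above the plate's underside, 22 mm below the grip's top, 180 mm behind the nose edge, 20 mm before the tail edge. Axes: y along the plate to the nose, z up. Aluminium, one rigid piece, about 0.26 kg.
- carrier_nose (a point): Middle of the carrier's leading (nose) edge, at the underside. Axes as carrier_grip. The plate is 60 wide (x) x 200 long (y) x 8 mm thick, with a white strip on top. It starts flat on the bench, nose roughly away from the robot (50 to 120 degrees clockwise of the loading direction).
- press_stop (a point): On the press bed at the foot of the stop (face of the white column), mid-slot. Axes: y along the slot in the loading direction, z up, x across. Home: the nose touches here, axes parallel. The bed is 160 mm wide, its top 20 mm above the bench, from 210 mm before this point to 50 mm behind. The white column and head above (80 to 90 mm wide) start 50 mm before the stop, 115 to 190 mm above the bench.
- press_mouth (a point): On the bed, mid-slot, below the front edge of the fixed steel beam, 60 mm before the stop. Gap under the beam 14 mm high; beam 110 mm across, 50 mm along y, top 60 mm above the bench. Side guides 66 mm apart, 14 mm high, run from 100 mm before the stop; ahead of them a flared lead-in, 10 mm high, opens to about 90 mm at 133 mm before the stop. Axes as press_stop.
- lever_hub (a point): On the lever's hinge axis, in the mid-plane of the press, 150 mm above the bench and 40 mm before the stop (y). The hinge axis lies along the press's x. Axes as press_stop.
- lever_bar (a point): Centre of the lever's black round handle bar, 24 mm diameter, 116 mm long, along the press's x, 200 mm from the hinge axis, beyond the column (+y). A 16 mm arm at its -x end joins it to the hub. At rest 40 degrees above level (279 mm over the bench, 153 mm beyond the hub); at the stop 6 degrees below level (130 mm over the bench, 199 mm beyond the hub).
- lever (a joint): Lever angle, rad: 0 at rest (up), grows as the bar swings down, 0.80 at its stop. A spring returns it to 0 in about 1 s when let go. Holding the bar takes roughly 5 N at the top to 10 N at the stop. The steel ram it drives never touches the carrier.
- jar: Bystander, not to be shifted: screw-lid jar, 56 mm across, 85 mm high, upright. Origin at the centre of its underside; z up.
- cup: Bystander, not to be shifted: white cup, 66 mm across, 75 mm high, upright. Origin at the centre of its underside; z up.
- weight_big: Bystander, not to be shifted: steel weight, 64 mm across, 60 mm high. Origin at the centre of its underside; z up.
- weight_small: Bystander, not to be shifted: brass weight, 44 mm across, 44 mm high. Origin at the centre of its underside; z up.
- driver: Bystander, not to be shifted: yellow-handled screwdriver, 180 mm long, lying flat. Origin at the centre of its underside; z up.
- spanner: Bystander, not to be shifted: wrench, 160 mm long, lying flat. Origin at the centre of its underside; z up.
- blank: Bystander, not to be shifted: white plastic blank, 50 x 130 x 6 mm, lying flat. Origin at the centre of its underside; z up.
There are look-alikes about, which are no part of the job. Of the things shaped like the part that bears carrier_grip, the aluminium one is meant.

How it is judged:
By the outcome, as a careful person would: the job done as asked, in the order asked, and still so for the second after the job is handed in, with the robot touching nothing.
It also fails if it takes over 72 s, if anything falls off the work surface, if the arm or the gripper's body presses on something with over 40 N, if the wrist force passes 120 N, or if a joint passes its speed limit or range.

## Working session

There is one attempt and no reset: what is moved stays moved. The work goes in short steps, Python scripts to look and compute and a tool call to move; the robot and the scene stay as the last step left them, time stands still between calls to the robot, and variables do not carry over. Pictures are saved under pics/ and viewed, about 8 in all and at most 12, crops included, and the job is handed in when it is done.

Besides the shell and the picture viewer there is one more tool, called after "Emit:" as name(argument=value, ...) on one line, values as JSON. step_arm: Moves the arm, as the interface text tells. Its arguments: {"type":"object","properties":{"plan":{"type":"array","items":{"type":"array","items":{"type":"number"}}}},"required":["plan"]}

```bash
mkdir -p pics; ls; cat > h.py <<'E'
import numpy as np, cv2
from station import monitor, read_camera, job
def grab(n):
    s=monitor.state(); c=read_camera(n)
    K=np.array([[c['fx'],0,c['cx']],[0,c['fy'],c['cy']],[0,0,1]]); d=np.array(c['dist_coeffs'])
    if n=='wrist':
        T=np.eye(4);T[:3,:3]=s['ee_rot'];T[:3,3]=s['position'];T=T@np.array(c['T_tool_cam'])
    else:
        W=np.eye(4);W[:3,:3]=cv2.Rodrigues(np.array(c['rvec'],float))[0];W[:3,3]=np.ravel(c['tvec']);T=np.linalg.inv(W)
    return dict(img=c['frame'],z=c['range_z'],K=K,d=d,T=T,s=s)
def plane(g,uv,h):
    p=cv2.undistortPoints(np.array(uv,float).reshape(-1,1,2),g['K'],g['d'])[:,0]
    r=np.c_[p,np.ones(len(p))]@g['T'][:3,:3].T; o=g['T'][:3,3]
    return o+r*((h-o[2])/r[:,2])[:,None]
def cloud(g):
    v,u=np.mgrid[:384,:512]; p=cv2.undistortPoints(np.c_[u.ravel(),v.ravel()].astype(float).reshape(-1,1,2),g['K'],g['d'])[:,0]
    z=g['z'].ravel(); P=np.c_[p*z[:,None],z]@g['T'][:3,:3].T+g['T'][:3,3]; P[z==0]=np.nan
    return P.reshape(384,512,3)
def pix(g,P):
    W=np.linalg.inv(g['T']);return cv2.projectPoints(np.array(P,float).reshape(-1,3),cv2.Rodrigues(W[:3,:3])[0],W[:3,3],g['K'],g['d'])[0][:,0]
def save(n,img,k=1.0): cv2.imwrite('pics/'+n,cv2.cvtColor(cv2.resize(img,None,fx=k,fy=k,interpolation=cv2.INTER_CUBIC),cv2.COLOR_RGB2BGR))
E
python3 - <<'E'
from h import *
import pickle
G={n:grab(n) for n in('scene','top')}
pickle.dump(G,open('g0.pkl','wb'))
for n in G: save(n+'0.png',G[n]['img'],1.5); print(n,G[n]['T'].round(3).tolist())
s=monitor.state();print(s['clock'],s['position'],np.round(s['ee_rot'],3).tolist(),s['grip_width'])
E
```

```text
pics
scene [[0.259, 0.677, -0.689, 1.181], [0.966, -0.187, 0.179, -0.288], [-0.008, -0.712, -0.703, 0.867], [0.0, 0.0, 0.0, 1.0]]
top [[-0.001, -0.992, 0.126, 0.325], [-1.0, 0.001, -0.001, -0.097], [0.001, -0.126, -0.992, 1.628], [0.0, 0.0, 0.0, 1.0]]
0.1 [0.27434889 0.56095488 0.2379863 ] [[-0.001, 0.439, 0.898], [-0.002, 0.898, -0.439], [-1.0, -0.002, 0.0]] 1.0013851563959553
```

View pics/scene0.png

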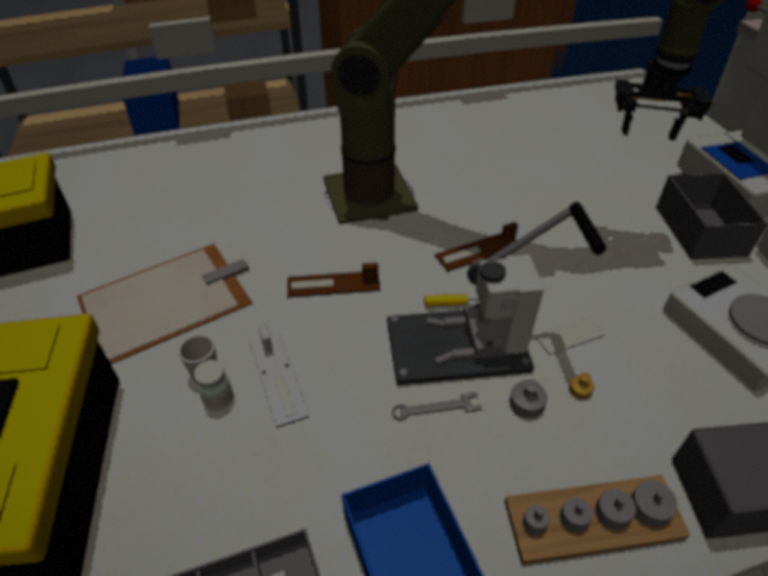

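View pics/top0.png

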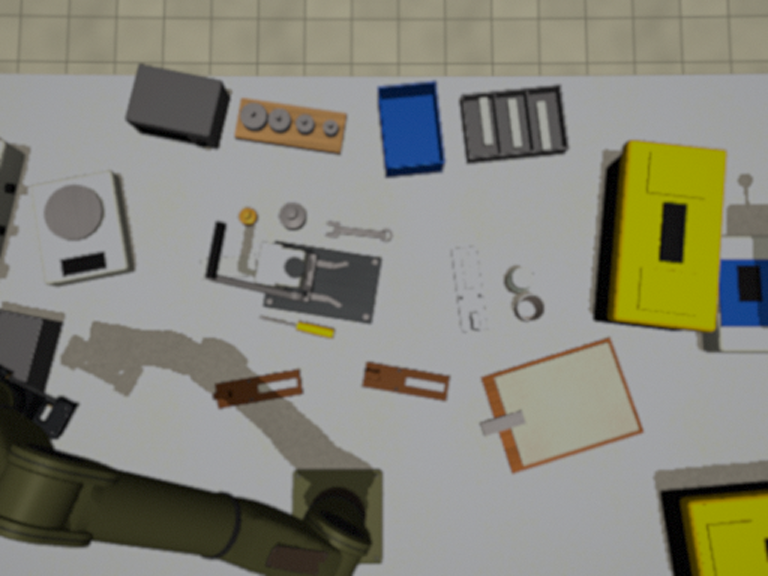

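The aluminium carrier is at top-image (468,290), with its grip at (477,320). In the scene view it is at (278,380), grip (267,340). The two same-shaped parts at top (257,388) and (406,380) are brown/copper look-alikes. The press mouth faces image right (world -y), and the lever bar is at top (216,250). Next I'll confirm the carrier in a crop and measure.

```bash
python3 - <<'E'
from h import *
import pickle
G=pickle.load(open('g0.pkl','rb'))
a=cv2.resize(G['top']['img'][150:225,290:370],None,fx=5,fy=5,interpolation=cv2.INTER_CUBIC)
b=cv2.resize(G['top']['img'][140:230,130:265],None,fx=375/90,fy=375/90,interpolation=cv2.INTER_CUBIC)[:375,:400]
a=a[:375,:400]
save('crop.png',np.hstack([a,b]))
P=cloud(G['top']); S=cloud(G['scene'])
print('bench z', np.nanmedian(P[230:240,300:320,2]), np.nanmedian(S[300:310,220:230,2]))
# elevation maps coarse
for nm,C in(('top',P),('scene',S)):
    X=C.reshape(-1,3); rgb=G[nm]['img'].reshape(-1,3).astype(int)
    bed=(abs(X[:,2]-.02)<.006)&(rgb.max(1)<95)&(X[:,0]>.35)&(X[:,0]<.75)&(X[:,1]>-.3)&(X[:,1]<.3)
    if bed.sum()>20:
        q=X[bed,:2]; print(nm,'bed',bed.sum(),cv2.minAreaRect(q.astype(np.float32)))
    gr=(X[:,2]>.035)&(X[:,2]<.065)
    i=plane(G['top'],[[477/1.5,320/1.5]],.052)[0]
    m=gr&(np.hypot(X[:,0]-i[0],X[:,1]-i[1])<.04); print(nm,'grip',i,m.sum(),X[m].mean(0) if m.any() else '', cv2.minAreaRect(X[m,:2].astype(np.float32)) if m.any() else '')
    pl=(X[:,2]>.005)&(X[:,2]<.013)&(abs(X[:,0]-i[0]-.08)<.15)&(abs(X[:,1]-i[1]-.01)<.06)
    print(nm,'plate',pl.sum(),cv2.minAreaRect(X[pl,:2].astype(np.float32)) if pl.any() else '')
E
```

```text
bench z -0.00036807725303344974 -0.0001397797451072047
top bed 1722 ((0.5657225847244263, 0.06818922609090805), (0.32705095410346985, 0.20793850719928741), 80.75940704345703)
top grip [ 0.44091018 -0.32234308  0.052     ] 54 [ 0.44018344 -0.31919603  0.05062049] ((0.4394043982028961, -0.3195689022541046), (0.034445565193891525, 0.01634615659713745), 6.629327774047852)
top plate 779 ((0.5206199288368225, -0.3122803866863251), (0.11979299783706665, 0.2988489866256714), 89.96684265136719)
scene bed 2698 ((0.5933153629302979, 0.040450021624565125), (0.37088337540626526, 0.26288172602653503), 23.088516235351562)
scene grip [ 0.44091018 -0.32234308  0.052     ] 80 [ 0.44744999 -0.31904645  0.04963227] ((0.4435136318206787, -0.3194281756877899), (0.03844531252980232, 0.01600111462175846), 7.088171005249023)
scene plate 1224 ((0.5142807960510254, -0.31500712037086487), (0.2329050600528717, 0.07503045350313187), 8.400995254516602)
```

View pics/crop.png

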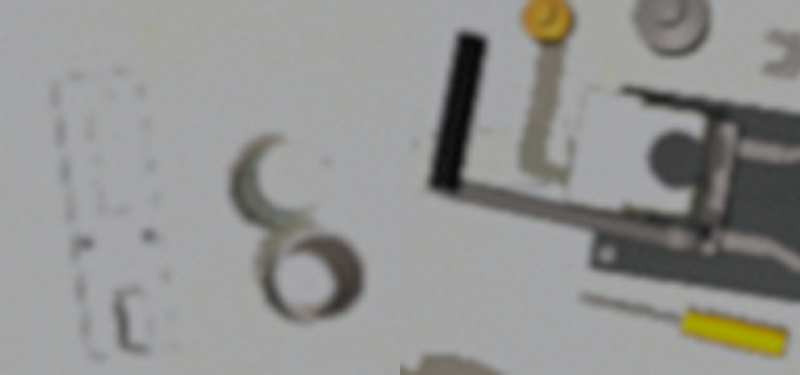

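The crop confirms the silver plate with white strip at crop (110,215), grip at (130,320). The cup and jar stand beside it. Now I'll fit the bed edges and plate.

```bash
cat > fit.py <<'E'
from h import *
import pickle
G=pickle.load(open('g0.pkl','rb'))
for nm in G:
    g=G[nm]; C=cloud(g); X=C; rgb=g['img'].astype(int)
    m=((rgb.max(2)<100)&(rgb.max(2)-rgb.min(2)<25)&(abs(X[...,2]-.02)<.008)&(X[...,0]>.4)&(X[...,0]<.75)&(X[...,1]>-.25)&(X[...,1]<.25)).astype(np.uint8)
    m=cv2.morphologyEx(m,cv2.MORPH_OPEN,np.ones((3,3)))
    n,l,st,_=cv2.connectedComponentsWithStats(m); k=1+st[1:,4].argmax(); m=(l==k).astype(np.uint8)
    c=max(cv2.findContours(m,0,cv2.CHAIN_APPROX_NONE)[0],key=cv2.contourArea)[:,0]
    w=plane(g,c,.02)[:,:2]
    r=cv2.minAreaRect(w.astype(np.float32)); print(nm,'bed',st[k],r, cv2.boxPoints(r).round(4).tolist())
    # carrier plate by depth, with connected component near grip
    m=((X[...,2]>.004)&(X[...,2]<.014)&(X[...,0]>.38)&(X[...,0]<.68)&(X[...,1]>-.36)&(X[...,1]<-.26)).astype(np.uint8)
    m=cv2.morphologyEx(m,cv2.MORPH_OPEN,np.ones((3,3)))
    n,l,st,_=cv2.connectedComponentsWithStats(m); k=1+st[1:,4].argmax()
    q=X[l==k]; r=cv2.minAreaRect(q[:,:2].astype(np.float32)); d=q[:,:2]-q[:,:2].mean(0); u=np.linalg.svd(d,full_matrices=False)[2][0]
    print(nm,'plate',st[k],q.mean(0),r,'pca deg',np.degrees(np.arctan2(u[1],u[0])), 'z',np.median(q[:,2]))
    # lever bar: z>.2
    b=X[(X[...,2]>.2)&(X[...,2]<.32)&(rgb.max(2)<60)&(X[...,0]>.35)&(X[...,0]<.8)&(X[...,1]>0)&(X[...,1]<.4)]
    if len(b): d=b[:,:2]-b[:,:2].mean(0);u=np.linalg.svd(d,full_matrices=False)[2][0]; t=d@u; print('bar',len(b),b.mean(0),'deg',np.degrees(np.arctan2(u[1],u[0])),'mid',b[:,:2].mean(0)+u*(t.min()+t.max())/2,np.ptp(t), np.percentile(b[:,2],[5,95]))
    # head and beam tops
    for lo,hi in((.18,.2),(.052,.068)):
        b=X[(X[...,2]>lo)&(X[...,2]<hi)&(X[...,0]>.45)&(X[...,0]<.7)&(X[...,1]>-.1)&(X[...,1]<.2)]
        if len(b)>10: print('h',lo,len(b),b.mean(0),cv2.minAreaRect(b[:,:2].astype(np.float32)))
E
python3 fit.py
```

```text
scene bed [ 258  207   98   48 2585] ((0.5404914021492004, 0.035989925265312195), (0.2591616213321686, 0.1617840826511383), 80.96283721923828) [[0.44020000100135803, -0.07930000126361847], [0.6000000238418579, -0.1046999990940094], [0.6406999826431274, 0.15129999816417694], [0.48100000619888306, 0.17669999599456787]]
scene plate [ 167  223   38   61 1241] [ 0.53313627 -0.30943421  0.00853227] ((0.5222987532615662, -0.3105655014514923), (0.2035508006811142, 0.06124153733253479), 6.470671653747559) pca deg 6.520715139964712 z 0.008557838284087183
bar 601 [0.55738744 0.18036788 0.25712666] deg -104.77830029146979 mid [0.55039538 0.15386338] 0.18214217837254695 [0.20083069 0.29154708]
h 0.18 806 [0.55598501 0.11702338 0.18951196] ((0.5423038005828857, 0.11023163795471191), (0.1002098023891449, 0.10858891159296036), 81.83834075927734)
h 0.052 592 [0.57208414 0.08647149 0.06026713] ((0.5929115414619446, 0.09853798151016235), (0.21350857615470886, 0.08966104686260223), 24.08760643005371)
top bed [ 181  163   72   51 1760] ((0.5339826941490173, 0.02932877093553543), (0.2400466650724411, 0.15
[... 178 characters left out ...]
877777, 0.16060000658035278]]
top plate [306 185  16  15 111] [ 0.51641383 -0.31699824  0.00862541] ((0.5122480988502502, -0.3184686303138733), (0.04716073349118233, 0.05701979249715805), 55.81317138671875) pca deg 131.53724254363914 z 0.008604989883312042
bar 229 [0.56033325 0.21942861 0.28492017] deg -93.53807143640405 mid [0.55597799 0.14898878] 0.18085099391255374 [0.27797935 0.29412202]
h 0.18 753 [0.54318607 0.11999064 0.19014226] ((0.5368088483810425, 0.1136895939707756), (0.10565116256475449, 0.10776358842849731), 78.40850067138672)
h 0.052 185 [0.57288338 0.07273168 0.05962367] ((0.596870481967926, 0.07601210474967957), (0.21970701217651367, 0.05096336081624031), 12.631819725036621)
```

Emit:
step_arm(plan=[[-3,0,0,0.143,0],[-3,0,0,0.143,0],[-3,0,0,0.143,0],[-3,0,0,0.143,0],[-3,0,0,0.143,0]])

```text
clock: 0.6
position: [0.2743, 0.5611, 0.3895]
ee_rot: [[-0.001, 0.923, 0.385], [-0.001, 0.385, -0.923], [-1.0, -0.001, 0.001]]
ft_force: [0.3, 0.5, -0.1]
grip_width: 0.994
```

Emit:
step_arm(plan=[[-1,0,0,0.143,0],[-1,0,0,0.143,0],[0,1.4,4.5,0,0],[0,1.4,4.5,0,0],[0,1.4,4.5,0,0]])

```text
clock: 1.1
position: [0.332, 0.4305, 0.4082]
ee_rot: [[-0.0, 0.993, 0.116], [-0.001, 0.116, -0.993], [-1.0, -0.0, 0.001]]
ft_force: [1.2, -0.6, 0.6]
grip_width: 1.002
```

Emit:
step_arm(plan=[[0,1.4,4.5,0,0],[0,1.4,4.5,0,0],[0,1.4,4.5,0,0],[0,1.4,4.5,0,0],[0,1.4,4.5,0,0]])

```text
clock: 1.6
position: [0.4273, 0.2148, 0.4085]
ee_rot: [[-0.0, 0.993, 0.115], [-0.0, 0.115, -0.993], [-1.0, -0.0, 0.0]]
ft_force: [1.0, 0.3, 0.4]
grip_width: 0.996
```

Emit:
step_arm(plan=[[0,0.2,4.5,0,0],[0,0.2,4.5,0,0],[0,0.2,4.5,0,0],[0,0,4.5,0,0],[0,0,0,0,0]])

```text
clock: 2.1
position: [0.4536, 0.0314, 0.4088]
ee_rot: [[0.0, 0.995, 0.103], [-0.004, 0.103, -0.995], [-1.0, -0.0, 0.004]]
ft_force: [-0.4, 0.8, 0.1]
grip_width: 1.0
```

```bash
python3 - <<'E'
from h import *
import pickle
g=grab('wrist'); pickle.dump(g,open('w1.pkl','wb')); save('w1.png',g['img'],1.5); print(g['T'].round(3).tolist(),g['s']['joint_pos'])
E
```

```text
[[0.995, 0.097, 0.032, 0.445], [0.102, -0.942, -0.319, 0.115], [-0.001, 0.321, -0.947, 0.555], [0.0, 0.0, 0.0, 1.0]] [-0.3491792   0.26453879  0.23792191  1.78880162 -0.06537087  1.0966507
  0.01361842]
```

View pics/w1.png

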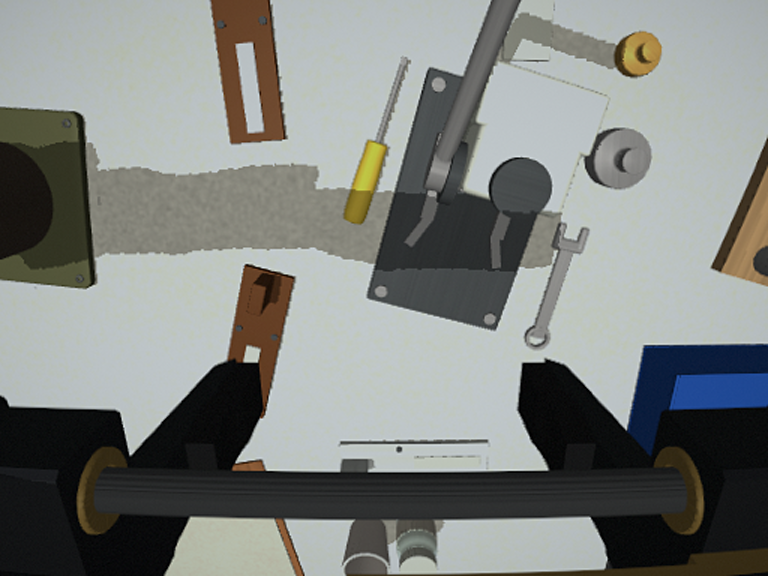

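The wrist view shows the bed's front corners at (368,297) and (496,329), its left edge up to (431,68), and the lead-in tips at (410,244) and (497,266). The driver (365,185) and spanner (560,285) lie beside the bed. I'll convert these to world points.

```bash
python3 - <<'E'
from h import *
import pickle
g=pickle.load(open('w1.pkl','rb'))
c=np.array([[368,297],[496,329],[431,68]])/1.5
w=plane(g,c,.02)[:,:2]; print(w.round(4).tolist(), np.hypot(*(w[1]-w[0])))
for a,b in((0,1),(0,2)): d=w[b]-w[a]; print(np.degrees(np.arctan2(d[1],d[0])))
t=plane(g,np.array([[410,244],[497,266]])/1.5,.03)[:,:2]; print('leadin tips',t.round(4),t.mean(0))
f=(w[0]+w[1])/2
for y in (81.,80.7): 
  u=np.array([np.cos(np.radians(y)),np.sin(np.radians(y))]); print('front',f,'stop',f+.21*u,'leadmid proj',f+u*((t.mean(0)-f)@u), t.mean(0))
# bed edges by mask, robust lines
C=cloud(g); rgb=g['img'].astype(int)
for nm in('top','scene'):
  G=pickle.load(open('g0.pkl','rb'))[nm]; print(nm,'bed front corner px->', pix(G,[[*w[0],.02],[*w[1],.02]])*1.5)
# bystanders
T=pickle.load(open('g0.pkl','rb'))
S=T['scene']
print('cup',plane(S,[[198/1.5,345/1.5]],.075),'jar',plane(S,[[209/1.5,370/1.5]],.085))
print('cup top',plane(T['top'],[[529/1.5,308/1.5]],.075),'jar',plane(T['top'],[[520/1.5,280/1.5]],.085))
E
```

```text
[[0.4387, -0.0748], [0.5942, -0.0996], [0.4805, 0.1777]] 0.15742740982174594
-9.044636645284164
80.60906261640791
leadin tips [[ 0.4794 -0.0049]
 [ 0.5793 -0.0198]] [ 0.52935059 -0.01238231]
front [ 0.51642836 -0.08718026] stop [0.54927959 0.12023429] leadmid proj [ 0.5283015  -0.01221615] [ 0.52935059 -0.01238231]
front [ 0.51642836 -0.08718026] stop [0.55036516 0.12005944] leadmid proj [ 0.52869458 -0.01227488] [ 0.52935059 -0.01238231]
top bed front corner px-> [[369.57014865 321.98515487]
 [380.05766786 256.61317185]]
scene bed front corner px-> [[387.23471383 315.02092242]
 [397.33222155 378.79927249]]
cup [[ 0.46703581 -0.43749243  0.075     ]] jar [[ 0.53747207 -0.41966686  0.085     ]]
cup top [[ 0.46649645 -0.43730158  0.075     ]] jar [[ 0.52927128 -0.41659586  0.085     ]]
```

Emit:
step_arm(plan=[[0,0,4.5,0,0],[0,0,4.5,0,0],[0,0,4.5,0,0],[0,-0.5,4.5,0,0],[2,-0.5,4.5,0,0]])

```text
clock: 2.65
position: [0.4717, -0.1865, 0.3901]
ee_rot: [[0.005, 0.993, 0.118], [-0.0, 0.118, -0.993], [-1.0, 0.005, 0.001]]
ft_force: [1.3, -0.4, -0.1]
grip_width: 1.002
```

Emit:
step_arm(plan=[[3,0,4,0,0],[4,0,0,0,0],[4,0,0,0,0],[2,0,0,0,0],[0,0,0,0,0]])

```text
clock: 3.15
position: [0.473, -0.2231, 0.2557]
ee_rot: [[-0.006, 0.993, 0.117], [0.004, 0.117, -0.993], [-1.0, -0.006, -0.005]]
ft_force: [0.0, 0.2, 0.8]
grip_width: 1.005
```

```bash
python3 - <<'E'
from h import *
import pickle
g=grab('wrist'); pickle.dump(g,open('w2.pkl','wb')); save('w2.png',g['img'],1.5)
E
```

```text
(no output)
```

View pics/w2.png

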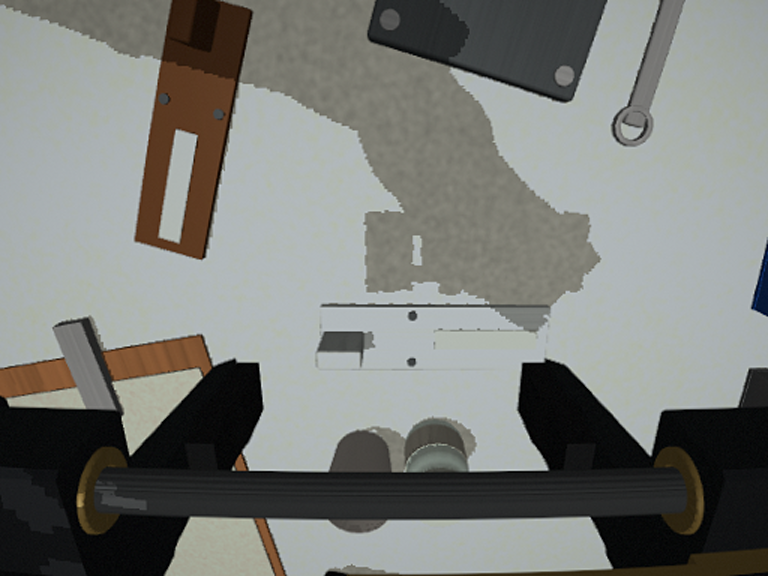

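This view shows the plate's near edge from (320,305) to (550,306), its nose at x≈549, and the grip top face at about (316–363, 348–368). The bed's front corners are at (368,38) and (575,101).

```bash
python3 - <<'E'
from h import *
import pickle
g=pickle.load(open('w2.pkl','rb'))
w=plane(g,np.array([[320,305],[550,306],[548,360]])/1.5,.008)[:,:2];print('plate',w.round(4).tolist(),np.hypot(*(w[1]-w[0])))
d=w[1]-w[0];u=d/np.hypot(*d);n=np.array([-u[1],u[0]]);print('hdg',np.degrees(np.arctan2(*d[::-1])),'grip from corner',w[1]-u*.18-n*.03)
b=plane(g,np.array([[368,38],[575,101]])/1.5,.02)[:,:2];print('bedfront',b.round(4).tolist(),np.hypot(*(b[1]-b[0])),b.mean(0),np.degrees(np.arctan2(*(b[1]-b[0])[::-1])))
C=cloud(g);X=C[(abs(C[...,2]-.052)<.005)&(np.hypot(C[...,0]-.44,C[...,1]+.32)<.05)]
print('griptop',len(X),X.mean(0),cv2.minAreaRect(X[:,:2].astype(np.float32)))
m=C[(C[...,2]>.005)&(C[...,2]<.012)&(abs(C[...,0]-.52)<.14)&(abs(C[...,1]+.31)<.05)]
print('plate cloud',cv2.minAreaRect(m[:,:2].astype(np.float32)))
print(g['s']['position'])
E
```

```text
plate [[0.4187, -0.2897], [0.6162, -0.2671], [0.6259, -0.318]] 0.19882033151642323
hdg 6.522688697754717 grip from corner [ 0.44078242 -0.31732935]
bedfront [[0.4387, -0.0778], [0.5963, -0.1015]] 0.15938473012026164 [ 0.51753317 -0.0896562 ] -8.562854339975043
griptop 391 [ 0.4409729  -0.31662219  0.05178775] ((0.4407470226287842, -0.3174229562282562), (0.03613892197608948, 0.01565605029463768), 7.014420509338379)
plate cloud ((0.5203513503074646, -0.30901050567626953), (0.20006819069385529, 0.0613563098013401), 6.365962982177734)
[ 0.47302117 -0.22305504  0.25568891]
```

Emit:
step_arm(plan=[[0,-2,4.5,0,0],[3,-2,4.5,0,0],[4,-0.3,0,0,0],[4,0,0,0,0],[4,0,0,0,0]])

```text
clock: 3.7
position: [0.4459, -0.3146, 0.1132]
ee_rot: [[0.004, 0.993, 0.115], [-0.002, 0.115, -0.993], [-1.0, 0.004, 0.003]]
ft_force: [-0.1, 0.2, -0.0]
grip_width: 1.0
```

Emit:
step_arm(plan=[[2,0,0,0,0],[0,0,0,0,0]])

```text
clock: 3.9
position: [0.4442, -0.3128, 0.0916]
ee_rot: [[-0.001, 0.993, 0.116], [0.002, 0.116, -0.993], [-1.0, -0.001, -0.002]]
ft_force: [-0.3, -0.8, 1.0]
grip_width: 1.001
```

Emit:
step_arm(plan=[[2,-0.4,0.4,0,0],[2,0,0,0,0],[2,0,0,0,0],[1.5,0,0,0,0],[0,0,0,0,0]])

```text
clock: 4.4
position: [0.441, -0.3181, 0.0176]
ee_rot: [[0.0, 0.993, 0.115], [0.0, 0.115, -0.993], [-1.0, 0.0, -0.0]]
ft_force: [-0.7, 0.0, 0.3]
grip_width: 0.997
```

Emit:
step_arm(plan=[[0,0,0,0,255],[0,0,0,0,255],[0,0,0,0,255],[0,0,0,0,255],[0,0,0,0,255]])

```text
clock: 4.9
position: [0.4405, -0.3184, 0.018]
ee_rot: [[0.0, 0.993, 0.115], [-0.0, 0.115, -0.993], [-1.0, 0.0, 0.0]]
ft_force: [0.1, 0.2, -0.2]
grip_width: 0.571
```

Emit:
step_arm(plan=[[0,0,0,0,255],[0,0,0,0,255],[0,0,0,0,255],[0,0,0,0,255],[0,0,0,0,255]])

```text
clock: 5.4
position: [0.4406, -0.3183, 0.0178]
ee_rot: [[0.001, 0.993, 0.115], [-0.0, 0.115, -0.993], [-1.0, 0.001, 0.0]]
ft_force: [1.4, -0.2, 1.0]
grip_width: 0.406
```

Gripped: opening 35.7 mm against the 36 mm grip. Now lift and turn.

Emit:
step_arm(plan=[[-1,0,0,0,255],[-2.5,0,0,0,255],[-3,0,0,0,255],[-3,0,0,0,255],[-1.5,0,0,0,255]])

```text
clock: 5.9
position: [0.4401, -0.3186, 0.1301]
ee_rot: [[0.001, 0.993, 0.114], [-0.001, 0.114, -0.993], [-1.0, 0.001, 0.001]]
ft_force: [0.5, 0.2, -3.0]
grip_width: 0.403
```

Emit:
step_arm(plan=[[0,0,0,-0.1,255],[0,0,0,-0.13,255],[0,0,0,-0.13,255],[0,0,0,-0.13,255],[0,0,0,-0.13,255]])

```text
clock: 6.4
position: [0.4391, -0.3181, 0.1278]
ee_rot: [[-0.002, 0.738, 0.674], [0.0, 0.674, -0.738], [-1.0, -0.001, -0.002]]
ft_force: [-0.3, -0.6, -2.6]
grip_width: 0.403
```

Emit:
step_arm(plan=[[0,0,0,-0.13,255],[0,0,0,-0.13,255],[0,0,0,-0.13,255],[0,0,0,-0.13,255],[0,0,0,-0.11,255]])

```text
clock: 6.9
position: [0.439, -0.3184, 0.1278]
ee_rot: [[-0.002, 0.2, 0.98], [-0.0, 0.98, -0.2], [-1.0, -0.0, -0.002]]
ft_force: [0.9, 0.5, -3.3]
grip_width: 0.402
```

Emit:
step_arm(plan=[[0,0,0,-0.049,255],[0,0,0,0,255]])

```text
clock: 7.1
position: [0.4391, -0.3184, 0.1277]
ee_rot: [[-0.002, 0.157, 0.988], [0.0, 0.988, -0.157], [-1.0, -0.0, -0.002]]
ft_force: [-0.2, -0.1, -3.4]
grip_width: 0.413
```

Emit:
step_arm(plan=[[0,1.5,1.5,0,255],[1,1.5,1.5,0,255],[2,1.3,1.1,0,255],[2,0,0,0,255],[1,0,0,0,255]])

```text
clock: 7.6
position: [0.4866, -0.2813, 0.0663]
ee_rot: [[-0.003, 0.156, 0.988], [0.001, 0.988, -0.156], [-1.0, 0.0, -0.003]]
ft_force: [-1.2, -0.3, -3.5]
grip_width: 0.405
```

Emit:
step_arm(plan=[[0,0,0,0,255],[0,0,0,0,255]])

```text
clock: 7.8
position: [0.487, -0.283, 0.068]
ee_rot: [[-0.001, 0.158, 0.988], [-0.001, 0.988, -0.158], [-1.0, -0.001, -0.0]]
ft_force: [-0.0, -0.5, -3.3]
grip_width: 0.405
```

```bash
python3 - <<'E'
from h import *
import pickle
g=grab('wrist'); h=grab('scene'); pickle.dump((g,h),open('w3.pkl','wb'))
a=cv2.resize(g['img'],(400,300)); b=cv2.resize(h['img'][150:330,130:370],(400,300),interpolation=cv2.INTER_CUBIC)
save('w3.png',np.hstack([a,b])); print(g['s']['position'])
E
```

```text
[ 0.48697301 -0.28295037  0.06804366]
```

View pics/w3.png

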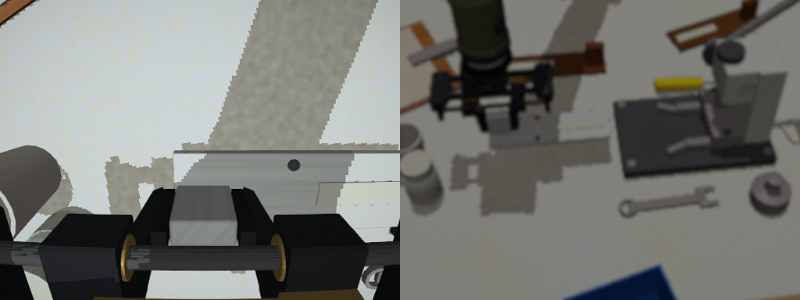

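The carrier is held level, nose to the right just short of the bed in the scene crop at (610,130). I'll measure plate and bed in the same scene image, so calibration error cancels.

```bash
cat > rel.py <<'E'
from h import *
import pickle,sys
def rel(g,h,zt,ylo=-.32):
    C=cloud(h); u=np.array([.1564,.9877]); n=np.array([.9877,-.1564]); f=np.array([.520,-.092])
    q=C[...,:2]-f; a=q@u; l=q@n
    m=(abs(C[...,2]-zt)<.005)&(abs(l)<.06)&(a>-.22)&(a<.06); P=C[m]
    r=cv2.minAreaRect(P[:,:2].astype(np.float32)); print('plate pts',m.sum(),'z med',np.median(P[:,2]),r)
    aa,ll=a[m],l[m]; print('nose along',np.percentile(aa,99.5))
    # front half edges: slope
    for s in(5,95):
        bins=np.arange(-.12,-.01,.01); e=[np.percentile(ll[(aa>x)&(aa<x+.01)],s) for x in bins if ((aa>x)&(aa<x+.01)).sum()>8]
        print(s,np.round(e,4))
    # tilt along length
    print('z vs along',np.polyfit(aa,P[:,2],1),'z vs lat',np.polyfit(ll,P[:,2],1))
    return
if __name__=='__main__':
    g,h=pickle.load(open('w3.pkl','rb')); rel(g,h,.058)
    C=cloud(h); u=np.array([.1564,.9877]); n=np.array([.9877,-.1564]); f=np.array([.520,-.092])
    q=C[...,:2]-f; a=q@u; l=q@n; rgb=h['img'].astype(int)
    m=(abs(C[...,2]-.02)<.004)&(rgb.max(2)<110)&(a>-.03)&(a<.2)&(abs(l)<.1)
    for x in np.arange(.01,.09,.01):
        k=m&(a>x)&(a<x+.01); print(round(x,2),k.sum(),l[k].min().round(4),l[k].max().round(4))
    k=m&(abs(l)<.06); print('front edge',np.percentile(a[k],[0.3,1,2]))
    # guides: z .026-.036
    k=(C[...,2]>.0265)&(C[...,2]<.04)&(a>.06)&(a<.15)&(abs(l)<.07)
    for x in np.arange(.07,.15,.01):
        s=k&(a>x)&(a<x+.01); print('guide',round(x,2),np.sort(l[s]).round(3).tolist()[::6])
E
python3 rel.py
```

```text
plate pts 1106 z med 0.05823496572093756 ((0.5020526647567749, -0.20466051995754242), (0.19996243715286255, 0.06327898055315018), 80.54969024658203)
nose along -0.015198336899106324
5 [-0.0261 -0.0229 -0.0271 -0.0267 -0.0244 -0.0259 -0.0281 -0.0235 -0.0262
 -0.0267 -0.0223]
95 [0.0275 0.028  0.0291 0.029  0.0284 0.0284 0.0296 0.029  0.03   0.0285
 0.0303]
z vs along [-0.00854483  0.05725578] z vs lat [0.00449404 0.05812592]
0.01 133 -0.0791 0.0753
0.02 150 -0.0821 0.0766
0.03 144 -0.0821 0.0758
0.04 147 -0.077 0.0773
0.05 144 -0.0783 0.076
0.06 147 -0.0827 0.076
0.07 139 -0.0811 0.0771
0.08 118 -0.0807 0.077
front edge [0.00127482 0.00193292 0.00337036]
guide 0.07 [-0.049, 0.051]
guide 0.08 [-0.057, -0.051, -0.044, 0.044, 0.051]
guide 0.09 [-0.053, -0.045, -0.039, 0.04, 0.044]
guide 0.1 [-0.048, -0.041, 0.03, 0.037, 0.043]
guide 0.11 [-0.047, -0.041, -0.036, 0.031, 0.036, 0.04, 0.043]
guide 0.12 [-0.05, -0.045, -0.036, 0.028, 0.035, 0.039, 0.042]
guide 0.13 [-0.051, -0.042, -0.036, -0.035, 0.032, 0.038, 0.043]
guide 0.14 [-0.049, -0.04, -0.037, 0.031, 0.038, 0.043]
```

The plate sits about 2 to 2.5 mm to the +x side of the slot centre. I'll correct that, lower to just above the bed and advance.

Emit:
step_arm(plan=[[1.5,0,-0.25,0,255],[1.2,0,0,0,255],[0,0,0,0,255],[0,2,0,0,255],[0,2,0,0,255]])

```text
clock: 8.4
position: [0.4915, -0.2429, 0.0411]
ee_rot: [[0.001, 0.158, 0.987], [-0.001, 0.987, -0.158], [-1.0, -0.001, 0.001]]
ft_force: [0.8, 0.7, -3.5]
grip_width: 0.408
```

Emit:
step_arm(plan=[[0,2,0,0,255],[0,1,0,0,255],[0,1,0,0,255],[0,0,0,0,255],[0,0,0,0,255]])

```text
clock: 8.9
position: [0.4974, -0.2037, 0.0408]
ee_rot: [[0.0, 0.157, 0.988], [-0.001, 0.988, -0.157], [-1.0, -0.001, 0.0]]
ft_force: [-0.0, -0.9, -3.7]
grip_width: 0.404
```

```bash
python3 - <<'E'
from h import *
from rel import *
h=grab('scene'); pickle.dump(h,open('w4.pkl','wb')); s=h['s']
print(s['position'],s['ft_force'])
save('w4.png',h['img'][170:300,210:390],4.4)
E
```

```text
[ 0.4974375  -0.20372319  0.04079788] [-0.03671385 -0.94678055 -3.67316834]
```

View pics/w4.png

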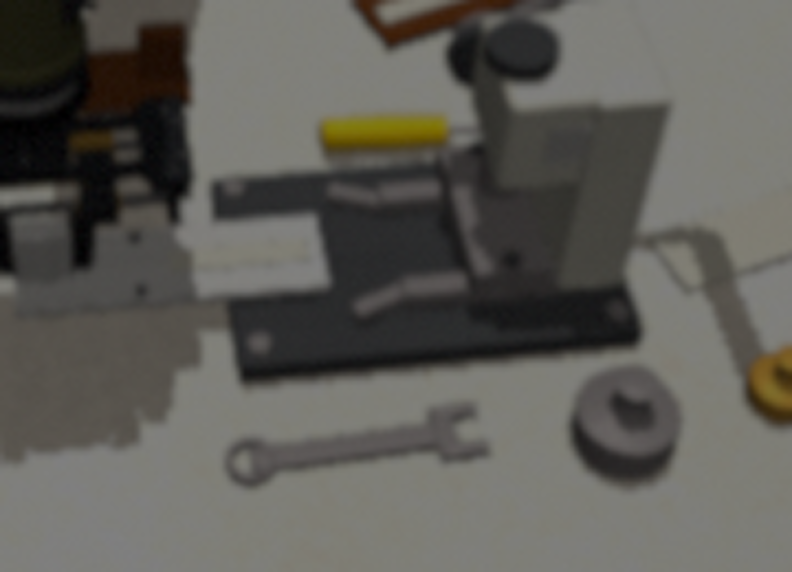

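```bash
python3 - <<'E'
from h import *
import pickle
h=pickle.load(open('w4.pkl','rb'))
C=cloud(h); u=np.array([.1564,.9877]); n=np.array([.9877,-.1564]); f=np.array([.520,-.092])
q=C[...,:2]-f; a=q@u; l=q@n
for x in np.arange(-.02,.15,.01):
    s=(a>x)&(a<x+.01)&(abs(l)<.06)&(C[...,2]>.0262)&(C[...,2]<.04); L=np.sort(l[s]); 
    if len(L)>4: g=np.diff(L).argmax(); print(round(x,2),'n',len(L),'min..max',L[[0,-1]].round(4),'gap',L[g:g+2].round(4),'z',np.median(C[...,2][s]).round(4))
E
```

```text
-0.02 n 57 min..max [-0.0304  0.0273] gap [-0.0175 -0.014 ] z 0.0307
-0.01 n 63 min..max [-0.0331  0.0295] gap [0.0143 0.0185] z 0.03
0.0 n 61 min..max [-0.0331  0.0295] gap [-0.0016  0.0016] z 0.0303
0.01 n 60 min..max [-0.0307  0.0586] gap [0.0277 0.0586] z 0.0306
0.02 n 60 min..max [-0.0321  0.0283] gap [0.     0.0039] z 0.0301
0.03 n 60 min..max [-0.0338  0.0291] gap [-0.0242 -0.0207] z 0.0302
0.04 n 54 min..max [-0.0322  0.028 ] gap [0.016  0.0197] z 0.0306
0.05 n 59 min..max [-0.0329  0.0274] gap [0.0134 0.0173] z 0.0306
0.06 n 31 min..max [-0.0333  0.0255] gap [-0.033  -0.0269] z 0.0297
0.07 n 6 min..max [-0.0501  0.0522] gap [-0.0501  0.0395] z 0.0288
0.08 n 28 min..max [-0.0589  0.0515] gap [-0.0444  0.0407] z 0.0298
0.09 n 26 min..max [-0.0547  0.0474] gap [-0.0387  0.0338] z 0.0302
0.1 n 24 min..max [-0.0481  0.0443] gap [-0.0348  0.03  ] z 0.0295
0.11 n 40 min..max [-0.0488  0.0445] gap [-0.0349  0.0304] z 0.0324
0.12 n 41 min..max [-0.0498  0.0443] gap [-0.0336  0.0278] z 0.0335
0.13 n 38 min..max [-0.0499  0.0448] gap [-0.0342  0.0279] z 0.0339
0.14 n 40 min..max [-0.0466  0.0447] gap [-0.0325  0.0279] z 0.0339
```

The plate is centred in the guides within about 0.5 mm, so I'll advance.

Emit:
step_arm(plan=[[0,0.8,0,0,255],[0,0.8,0,0,255],[0,0.8,0,0,255],[0,0.8,0,0,255],[0,0.8,0,0,255]])

```text
clock: 9.45
position: [0.5039, -0.1623, 0.0407]
ee_rot: [[0.0, 0.156, 0.988], [0.0, 0.988, -0.156], [-1.0, 0.0, 0.0]]
ft_force: [1.3, -0.5, -3.1]
grip_width: 0.407
```

Emit:
step_arm(plan=[[0,0.7,0,0,255],[0,0.7,0,0,255],[0,0.7,0,0,255],[0,0.4,0,0,255],[0,0,0,0,255]])

```text
clock: 9.95
position: [0.5079, -0.1377, 0.0407]
ee_rot: [[0.0, 0.155, 0.988], [0.0, 0.988, -0.155], [-1.0, 0.001, 0.0]]
ft_force: [0.0, -0.4, -3.2]
grip_width: 0.407
```

Emit:
step_arm(plan=[[0,0.5,0,0,255],[0,0.5,0,0,255],[0,0.5,0,0,255],[0,0.5,0,0,255],[0,0.5,0,0,255]])

```text
clock: 10.45
position: [0.5117, -0.1134, 0.0407]
ee_rot: [[0.0, 0.156, 0.988], [0.0, 0.988, -0.156], [-1.0, 0.0, 0.0]]
ft_force: [-0.5, -1.1, -2.7]
grip_width: 0.405
```

Emit:
step_arm(plan=[[0,0.6,0,0,255],[0,0.6,0,0,255],[0,0.6,0,0,255],[0,0.6,0,0,255],[0,0.6,0,0,255]])

```text
clock: 10.95
position: [0.5163, -0.0837, 0.0407]
ee_rot: [[0.0, 0.156, 0.988], [0.0, 0.988, -0.156], [-1.0, 0.0, 0.0]]
ft_force: [-0.9, -0.2, -3.4]
grip_width: 0.405
```

Emit:
step_arm(plan=[[0,0,0,0,255],[0,0,0,0,255]])

```text
clock: 11.15
position: [0.5162, -0.0843, 0.0407]
ee_rot: [[-0.0, 0.156, 0.988], [-0.0, 0.988, -0.156], [-1.0, -0.0, -0.0]]
ft_force: [-0.5, 0.6, -2.6]
grip_width: 0.406
```

Emit:
step_arm(plan=[[0.1,0.4,0,0,255],[0,0.4,0,0,255],[0,0.4,0,0,255],[0.05,0,0,0,255],[0,0,0,0,255]])

```text
clock: 11.65
position: [0.5181, -0.0723, 0.0391]
ee_rot: [[-0.0, 0.156, 0.988], [0.0, 0.988, -0.156], [-1.0, 0.0, -0.0]]
ft_force: [-0.8, -1.2, -3.0]
grip_width: 0.406
```

Emit:
step_arm(plan=[[0,0.2,0,0,255],[0,0.2,0,0,255],[0,0.1,0,0,255],[0,0.1,0,0,255],[0,0,0,0,255]])

```text
clock: 12.15
position: [0.5191, -0.0663, 0.0392]
ee_rot: [[0.0, 0.156, 0.988], [0.0, 0.988, -0.156], [-1.0, 0.0, 0.0]]
ft_force: [0.6, 0.5, -2.8]
grip_width: 0.405
```

Emit:
step_arm(plan=[[0,0.1,0,0,255],[0,0.1,0,0,255],[0,0.1,0,0,255],[0,0,0,0,255]])

```text
clock: 12.55
position: [0.5196, -0.0633, 0.0392]
ee_rot: [[0.0, 0.156, 0.988], [0.0, 0.988, -0.156], [-1.0, 0.0, 0.0]]
ft_force: [0.4, 0.5, -2.5]
grip_width: 0.403
```

Emit:
step_arm(plan=[[0,0.1,0,0,255],[0,0.1,0,0,255],[0,0,0,0,255]])

```text
clock: 12.85
position: [0.5199, -0.0613, 0.0392]
ee_rot: [[0.0, 0.156, 0.988], [0.0, 0.988, -0.156], [-1.0, 0.0, 0.0]]
ft_force: [0.7, 0.6, -3.0]
grip_width: 0.41
```

Emit:
step_arm(plan=[[0,0.1,0,0,255],[0,0.1,0,0,255],[0,0,0,0,255]])

```text
clock: 13.15
position: [0.5199, -0.0601, 0.0392]
ee_rot: [[-0.0, 0.157, 0.988], [-0.001, 0.988, -0.157], [-1.0, -0.001, -0.0]]
ft_force: [0.1, -1.9, -2.2]
grip_width: 0.405
```

Emit:
step_arm(plan=[[0,0.1,0,0,255],[0,0,0,0,255]])

```text
clock: 13.35
position: [0.5198, -0.0601, 0.0392]
ee_rot: [[-0.001, 0.158, 0.988], [-0.002, 0.988, -0.158], [-1.0, -0.002, -0.001]]
ft_force: [-1.1, -5.4, -1.2]
grip_width: 0.405
```

Emit:
step_arm(plan=[[0,0.1,0,0,255],[0,0,0,0,255]])

```text
clock: 13.55
position: [0.5197, -0.06, 0.0393]
ee_rot: [[-0.001, 0.158, 0.987], [-0.003, 0.987, -0.158], [-1.0, -0.003, -0.001]]
ft_force: [-2.0, -6.6, -1.1]
grip_width: 0.407
```

Stop contact is at TCP y = -0.060, as predicted. Next is setting it flat on the bed.

Emit:
step_arm(plan=[[0.1,0,0,0,255],[0.05,0,0,0,255],[0,0,0,0,255]])

```text
clock: 13.85
position: [0.5198, -0.0601, 0.0379]
ee_rot: [[-0.001, 0.159, 0.987], [-0.003, 0.987, -0.159], [-1.0, -0.003, -0.0]]
ft_force: [-2.2, -7.6, 0.7]
grip_width: 0.405
```

Emit:
step_arm(plan=[[0.05,0,0,0,255],[0,0.05,0,0,255],[0,0,0,0,255]])

```text
clock: 14.15
position: [0.5198, -0.0602, 0.0377]
ee_rot: [[-0.001, 0.159, 0.987], [-0.003, 0.987, -0.159], [-1.0, -0.003, -0.0]]
ft_force: [-1.7, -7.7, 2.3]
grip_width: 0.403
```

Emit:
step_arm(plan=[[0,0,0,0,120],[0,0,0,0,60],[0,0,0,0,0],[0,0,0,0,0],[0,0,0,0,0]])

```text
clock: 14.65
position: [0.5207, -0.0566, 0.0372]
ee_rot: [[0.0, 0.156, 0.988], [0.001, 0.988, -0.156], [-1.0, 0.001, 0.0]]
ft_force: [-0.2, 0.9, -0.6]
grip_width: 0.833
```

Emit:
step_arm(plan=[[0,0,0,0,0],[0,0,0,0,0],[0,0,0,0,0]])

```text
clock: 14.95
position: [0.5206, -0.0571, 0.0372]
ee_rot: [[0.0, 0.156, 0.988], [0.0, 0.988, -0.156], [-1.0, 0.0, 0.0]]
ft_force: [-0.2, -0.3, -0.2]
grip_width: 0.996
```

```bash
python3 - <<'E'
from h import *
import pickle
h=grab('scene'); g=grab('wrist'); pickle.dump((g,h),open('w5.pkl','wb'))
a=cv2.resize(h['img'][150:300,200:400],(400,300),interpolation=cv2.INTER_CUBIC);b=cv2.resize(g['img'],(400,300))
save('w5.png',np.hstack([a,b]))
C=cloud(h); u=np.array([.1564,.9877]); n=np.array([.9877,-.1564]); f=np.array([.520,-.092])
q=C[...,:2]-f; a=q@u; l=q@n; s=(abs(C[...,2]-.028)<.004)&(abs(l)<.045)&(a>-.05)&(a<.14)
s&=h['img'].max(2)>90
print('tail..',a[s].min(),a[s].max())
for x in np.arange(.01,.12,.02):
  k=s&(a>x)&(a<x+.02); print(round(x,2),k.sum(),np.percentile(l[k],[2,98]).round(4),np.median(C[...,2][k]))
G=cloud(g); q=G[...,:2]-f; a=q@u; l=q@n; s=(abs(G[...,2]-.072)<.004)&(abs(l)<.03)&(abs(a-.03)<.04); print('griptop along',s.sum(),a[s].mean(),np.percentile(a[s],[2,98]),G[s].mean(0))
print(monitor.state()['ft_force'])
E
```

```text
tail.. 0.10497418167284527 0.1396260129197321Traceback (most recent call last):
  File "<stdin>", line 11, in <module>
    return _quantile_unchecked(
        a, q, axis, out, overwrite_input, method, keepdims, weights)
    return _ureduce(a,
                    func=_quantile_ureduce_func,
    ...<5 lines>...
                    overwrite_input=overwrite_input,
                    method=method)
    r = func(a, **kwargs)
    result = _quantile(arr,
                       quantiles=q,
    ...<2 lines>...
                       out=out,
                       weights=wgt)
    slices_having_nans = np.isnan(arr[-1, ...])
                                  ~~~^^^^^^^^^
IndexError: index -1 is out of bounds for axis 0 with size 0
```

View pics/w5.png

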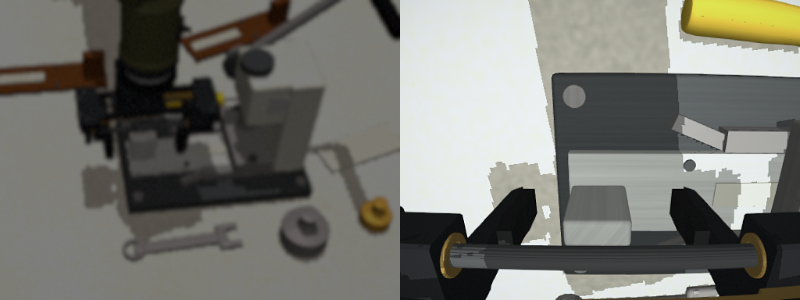

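The carrier sits in the guides with its tail about 10 mm inside the bed's front edge, as it should when home. I'll give it a gentle confirming nudge with the rear finger.

Emit:
step_arm(plan=[[-0.3,1,0,0,0],[0,1,0,0,0],[0,0.1,0,0,0],[0,0.1,0,0,0],[0,0,0,0,0]])

```text
clock: 15.55
position: [0.524, -0.035, 0.0402]
ee_rot: [[0.0, 0.156, 0.988], [0.0, 0.988, -0.156], [-1.0, 0.0, 0.0]]
ft_force: [-0.3, 0.2, -0.2]
grip_width: 0.999
```

Emit:
step_arm(plan=[[0,0.1,0,0,0],[0,0.1,0,0,0],[0,0,0,0,0]])

```text
clock: 15.85
position: [0.524, -0.0345, 0.0401]
ee_rot: [[-0.0, 0.157, 0.988], [-0.001, 0.988, -0.157], [-1.0, -0.001, -0.0]]
ft_force: [0.5, -3.5, -0.2]
grip_width: 1.0
```

Emit:
step_arm(plan=[[0,0.1,0,0,0],[0,0,0,0,0]])

```text
clock: 16.05
position: [0.5239, -0.0345, 0.0401]
ee_rot: [[-0.001, 0.158, 0.987], [-0.002, 0.987, -0.158], [-1.0, -0.002, -0.001]]
ft_force: [-1.2, -5.8, -1.8]
grip_width: 1.001
```

Emit:
step_arm(plan=[[0,0.1,0,0,0],[0,0,0,0,0]])

```text
clock: 16.25
position: [0.5239, -0.0344, 0.0401]
ee_rot: [[-0.001, 0.159, 0.987], [-0.003, 0.987, -0.159], [-1.0, -0.003, -0.001]]
ft_force: [0.0, -6.3, -0.8]
grip_width: 1.001
```

Firmly home: 6 N rising with no travel, TCP consistent with the earlier stop contact. Next I'll clear the grip and go over the lever bar.

Emit:
step_arm(plan=[[0,-1.4,0,0,0],[0,-1.2,0,0,0],[0,0,0,0,0],[-2,0,0,0,0],[-4,0,0,0,0]])

```text
clock: 16.75
position: [0.5189, -0.0563, 0.0988]
ee_rot: [[-0.005, 0.156, 0.988], [0.001, 0.988, -0.156], [-1.0, 0.001, -0.005]]
ft_force: [0.1, -0.1, -0.6]
grip_width: 0.996
```

Emit:
step_arm(plan=[[-4.5,0,0,0,203],[-4.5,0,0,0,203],[-4.5,0,0,0,203],[-4.5,0,0,0,203],[-4.5,0,0,0,203]])

```text
clock: 17.25
position: [0.52, -0.0564, 0.3273]
ee_rot: [[0.0, 0.155, 0.988], [0.001, 0.988, -0.155], [-1.0, 0.001, 0.0]]
ft_force: [0.8, -0.1, 0.0]
grip_width: 0.568
```

Emit:
step_arm(plan=[[-3.5,0,0,0,203],[0,4,0,0,203],[0,4,0,0,203],[0,4,0,0,203],[0,4,0,0,203]])

```text
clock: 17.75
position: [0.5452, 0.1029, 0.3604]
ee_rot: [[-0.0, 0.156, 0.988], [0.001, 0.988, -0.156], [-1.0, 0.001, -0.0]]
ft_force: [1.1, 0.1, -0.2]
grip_width: 0.208
```

```bash
python3 - <<'E'
from h import *
import pickle
t=grab('scene'); pickle.dump(t,open('w6.pkl','wb')); s=t['s']; print(s['position'],np.round(s['ee_rot'],3).tolist(),s['grip_width'],s['joint_pos'])
C=cloud(t); f=np.array([.548,.1177]); u=np.array([.1564,.9877]); n=np.array([.9877,-.1564]); q=C[...,:2]-f; a=q@u; l=q@n
s=(abs(C[...,2]-.028)<.004)&(abs(l)<.028)&(a>-.25)&(a<-.13)&(t['img'].max(2)>75)
print('tail',s.sum(),np.percentile(a[s],[0.5,2]))
s=(abs(C[...,2]-.072)<.004)&(abs(l)<.03)&(a>-.22)&(a<-.13); print('grip',s.sum(),np.median(a[s]),np.percentile(a[s],[2,98]),np.median(l[s]))
s=(C[...,2]>.26)&(C[...,2]<.3)&(abs(l)<.09)&(a>.07)&(a<.16)&(t['img'].max(2)<80); print('bar',s.sum(),np.median(a[s]),np.percentile(l[s],[1,99]),np.percentile(C[...,2][s],[2,50,98]))
E
```

```text
[0.54516661 0.10292872 0.36035676] [[-0.0, 0.156, 0.988], [0.001, 0.988, -0.156], [-1.0, 0.001, -0.0]] 0.20793991213266777 [-0.202975    0.46139234 -0.10628406  1.6069687   0.05280625  1.07583935
  1.09131519]
tail 233 [-0.20010356 -0.19952005]
grip 64 -0.1807970121027376 [-0.19834094 -0.16413603] 0.0030092296808788273
bar 402 0.10501135897128525 [-0.05371247  0.05941155] [0.262788   0.2869679  0.29246509]
```

Emit:
step_arm(plan=[[0,4,0,0,203],[0,4,0,0,203],[0,4,0,0,203],[0,0.8,0,0,203],[2,0,0,0,203]])

```text
clock: 18.3
position: [0.5662, 0.231, 0.3419]
ee_rot: [[0.004, 0.152, 0.988], [0.004, 0.988, -0.152], [-1.0, 0.005, 0.004]]
ft_force: [-0.3, -0.7, -0.6]
grip_width: 0.202
```

Emit:
step_arm(plan=[[2,0,0,0,203],[0,0,0,0,203],[0,0,0,0,203]])

```text
clock: 18.6
position: [0.5654, 0.2269, 0.3204]
ee_rot: [[-0.001, 0.156, 0.988], [-0.0, 0.988, -0.156], [-1.0, -0.0, -0.001]]
ft_force: [1.4, 0.7, -0.5]
grip_width: 0.202
```

```bash
python3 - <<'E'
from h import *
h=grab('scene');t=grab('top'); p=pix(h,[h['s']['position']])[0].astype(int); q=pix(t,[t['s']['position']])[0].astype(int); print(p,q)
f=lambda i,p: cv2.resize(i[p[1]-45:p[1]+45,p[0]-60:p[0]+60],(400,300),interpolation=cv2.INTER_CUBIC)
save('w7.png',np.clip(np.hstack([f(h['img'],p),f(t['img'],q)]).astype(float)*1.6,0,255).astype(np.uint8))
E
```

```text
[394 138] [140 163]
```

View pics/w7.png

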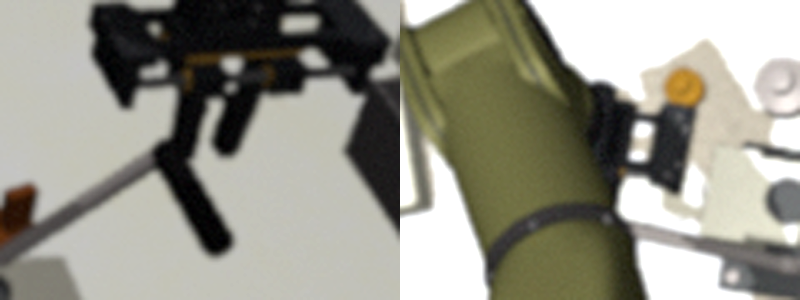

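The fingers straddle a line just above the bar (scene crop: tips at (180,150) and (228,152), bar centre at about (192,200)). Descending to contact.

Emit:
step_arm(plan=[[1.2,0.2,0,0,203],[1.2,0,0,0,203],[0.3,0,0,0,203],[0.3,0,0,0,203],[0,0,0,0,203]])

```text
clock: 19.2
position: [0.5656, 0.2292, 0.2897]
ee_rot: [[-0.001, 0.156, 0.988], [-0.0, 0.988, -0.156], [-1.0, -0.0, -0.001]]
ft_force: [-0.5, 0.9, 0.8]
grip_width: 0.199
```

Emit:
step_arm(plan=[[0.3,0,0,0,203],[0.3,0.1,0,0,203],[0.3,0.1,0,0,203],[0,0,0,0,203]])

```text
clock: 19.6
position: [0.5668, 0.2326, 0.2823]
ee_rot: [[0.003, 0.155, 0.988], [0.002, 0.988, -0.155], [-1.0, 0.003, 0.002]]
ft_force: [-0.6, 0.3, 6.3]
grip_width: 0.201
```

Emit:
step_arm(plan=[[0.8,0.55,0,0,203],[0.8,0.55,0,0,203],[0.9,0.6,0,0,203],[1.0,0.5,0,0,203],[1.1,0.5,0,0,203]])

```text
clock: 20.1
position: [0.5719, 0.2594, 0.2369]
ee_rot: [[0.005, 0.156, 0.988], [0.003, 0.988, -0.156], [-1.0, 0.004, 0.004]]
ft_force: [0.2, -0.3, 7.6]
grip_width: 0.202
```

Emit:
step_arm(plan=[[1.1,0.5,0,0,203],[1.1,0.3,0,0,203],[1.1,0.3,0,0,203],[1.2,0.3,0,0,203],[0,0,0,0,203]])

```text
clock: 20.6
position: [0.5739, 0.2728, 0.1906]
ee_rot: [[0.003, 0.156, 0.988], [0.002, 0.988, -0.156], [-1.0, 0.002, 0.003]]
ft_force: [0.7, 0.9, 7.2]
grip_width: 0.205
```

Emit:
step_arm(plan=[[1.1,0.1,0,0,203],[1.1,0.1,0,0,203],[1.1,0,0,0,203],[0.9,0,0,0,203],[0,0,0,0,203]])

```text
clock: 21.1
position: [0.5745, 0.2753, 0.1492]
ee_rot: [[0.004, 0.156, 0.988], [0.003, 0.988, -0.156], [-1.0, 0.004, 0.003]]
ft_force: [0.4, 0.6, 8.0]
grip_width: 0.206
```

Emit:
step_arm(plan=[[0.5,0,0,0,203],[0.4,-0.1,0,0,203],[0.3,0,0,0,203],[0,0,0,0,203]])

```text
clock: 21.5
position: [0.5744, 0.2746, 0.138]
ee_rot: [[0.004, 0.156, 0.988], [0.004, 0.988, -0.156], [-1.0, 0.004, 0.004]]
ft_force: [-0.7, 0.4, 8.5]
grip_width: 0.205
```

Emit:
step_arm(plan=[[0.2,0,0,0,203],[0.1,0,0,0,203],[0,0,0,0,203]])

```text
clock: 21.8
position: [0.5745, 0.2746, 0.1366]
ee_rot: [[0.005, 0.156, 0.988], [0.004, 0.988, -0.156], [-1.0, 0.004, 0.004]]
ft_force: [-1.9, 1.0, 16.6]
grip_width: 0.202
```

Emit:
step_arm(plan=[[0.2,0,0,0,203],[0,0,0,0,203]])

```text
clock: 22.0
position: [0.5747, 0.2745, 0.136]
ee_rot: [[0.006, 0.156, 0.988], [0.004, 0.988, -0.156], [-1.0, 0.005, 0.005]]
ft_force: [-4.7, -1.4, 26.6]
grip_width: 0.205
```

At the stop: force jumped from 8.5 to 27 N over about 2 mm, z as predicted. Now I'll let it spring back, retracing the arc.

Emit:
step_arm(plan=[[-1.2,0,0,0,203],[-1.5,0,0,0,203],[-1.5,-0.1,0,0,203],[-1.5,-0.3,0,0,203],[-1.5,-0.4,0,0,203]])

```text
clock: 22.5
position: [0.5731, 0.2679, 0.2058]
ee_rot: [[0.005, 0.155, 0.988], [0.006, 0.988, -0.155], [-1.0, 0.006, 0.004]]
ft_force: [1.0, 4.1, 5.1]
grip_width: 0.203
```

Emit:
step_arm(plan=[[-1.5,-0.6,0,0,203],[-1.5,-0.7,0,0,203],[-1.5,-0.8,0,0,203],[-1.5,-0.9,0,0,203],[-1.5,-0.9,0,0,203]])

```text
clock: 23.0
position: [0.5671, 0.2301, 0.2813]
ee_rot: [[0.006, 0.154, 0.988], [0.007, 0.988, -0.154], [-1.0, 0.008, 0.005]]
ft_force: [1.3, 2.8, 5.5]
grip_width: 0.209
```

Emit:
step_arm(plan=[[-2,0,0,0,203],[-3,0,0,0,203],[-3,0,0,0,203],[-3,0,0,0,203],[0,0,0,0,203]])

```text
clock: 23.5
position: [0.5672, 0.2273, 0.3928]
ee_rot: [[0.008, 0.156, 0.988], [0.004, 0.988, -0.156], [-1.0, 0.005, 0.007]]
ft_force: [0.8, 0.2, -0.4]
grip_width: 0.207
```

Emit:
step_arm(plan=[[0,4,0,0,203],[0,4,0,0,203],[0,4,0,0,203],[0,0,0,0,203],[0,0,0,0,203]])

```text
clock: 24.0
position: [0.5834, 0.3455, 0.3867]
ee_rot: [[-0.002, 0.154, 0.988], [-0.001, 0.988, -0.154], [-1.0, -0.002, -0.002]]
ft_force: [0.5, -0.3, 0.5]
grip_width: 0.203
```

```bash
python3 - <<'E'
from h import *
import pickle
t=grab('scene'); s=t['s']; print(s['position'],s['ft_force'])
C=cloud(t); f=np.array([.548,.1177]); u=np.array([.1564,.9877]); n=np.array([.9877,-.1564]); q=C[...,:2]-f; a=q@u; l=q@n
s=(abs(C[...,2]-.028)<.004)&(abs(l)<.028)&(a>-.25)&(a<-.13)&(t['img'].max(2)>75)
print('tail',s.sum(),np.percentile(a[s],[0.5,2]))
s=(abs(C[...,2]-.072)<.004)&(abs(l)<.03)&(a>-.22)&(a<-.13); print('grip',s.sum(),np.median(a[s]),np.percentile(a[s],[2,98]),np.median(l[s]))
s=(C[...,2]>.26)&(C[...,2]<.3)&(abs(l)<.09)&(a>.07)&(a<.16)&(t['img'].max(2)<80); print('bar',s.sum(),np.median(a[s]),np.percentile(l[s],[1,99]),np.percentile(C[...,2][s],[2,50,98]))
G0=pickle.load(open('g0.pkl','rb'))['scene']; C0=cloud(G0)
# change map vs start (depth)
d=(np.abs(C-C0).max(2)>.01); 
print([ (r.tolist()) for r in cv2.connectedComponentsWithStats(cv2.morphologyEx(d.astype(np.uint8),cv2.MORPH_OPEN,np.ones((3,3))))[2][1:]])
save('w8.png',t['img'],1.5)
E
```

```text
[0.58339519 0.34553874 0.38666883] [ 0.49502498 -0.30429094  0.45850193]
tail 226 [-0.19999498 -0.19941293]
grip 65 -0.18075137967023597 [-0.19854591 -0.16439748] 0.0045610705753594645
bar 422 0.10442470079576739 [-0.05659969  0.05876433] [0.2625715  0.28665996 0.2928947 ]
[[217, 0, 85, 74, 2688], [410, 0, 102, 114, 7291], [80, 38, 3, 3, 9], [239, 41, 9, 13, 74], [240, 55, 8, 22, 124], [205, 65, 3, 3, 9], [0, 78, 3, 3, 9], [172, 216, 9, 18, 109], [265, 216, 13, 15, 177]]
```

View pics/w8.png

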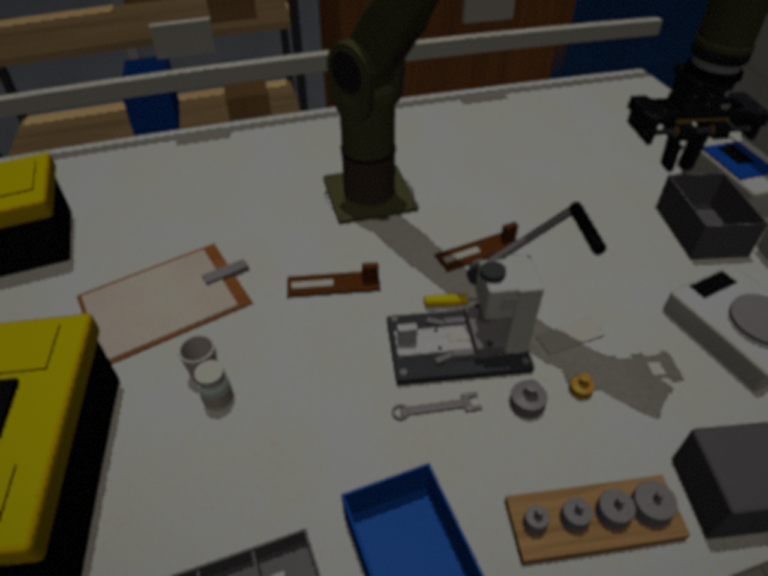

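The lever is back at rest, the carrier is home, nothing else has moved and the arm is clear, so I'm handing in.

```bash
python3 -c "
from station import job; print(job.job_done())"
```

```text
the job is handed in; nothing more can be done
None
```

The aluminium carrier is in the slot, home against the stop and flat on the bed. The lever was then swung to its stop and has sprung back to rest. I handed in at about 24 s on the robot's clock; no verdict was reported.

- **Loading:** I gripped the carrier by its upright grip, turned it about 74° to the loading direction and slid it in between the guides. It met the stop where predicted. After releasing it I nudged it with a finger: about 6 N and no further travel.
- **Lever:** Half-closed fingertips pushed the bar from above, following its arc. At the bottom, force jumped from 8.5 to 27 N over about 2 mm, at the expected height. I let it rise with the spring and moved the arm clear. The fingers stayed in light contact with the bar on the way up, rather than letting it go at the bottom.
- **Last checks:**
  - The tail edge measures 200 mm before the stop, as it should when home.
  - The bar is within 1 mm of where it rested before the press.
  - A depth comparison with the start showed changes at the arm and at the carrier's old and new places, plus three 3×3-pixel specks at the edge of the depth filter, away from the bystanders. No bystander moved.
  - Wrist force read about zero.
- **Disagreement:** The early estimates of the bed's position from the different cameras differed by up to 5 mm. I settled it by measuring carrier and guides in the same picture before entry, which showed them aligned within about 0.5 mm.

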